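# Restart the cutter at speed four

## Robot

A 6-joint arm with a two-finger parallel gripper is mounted at the origin on the work surface. World frame = base frame: x ahead of the robot, y to its left, z up, the work surface at z = 0. Lengths are in m, angles in degrees, forces in N, time in s.
With the tool pointing down it reaches from about 0.35 to 0.875 m from the base axis. Payload 4.2 kg.
Tool frame: the origin (TCP) lies on the front face of the gripper's body, between the roots of the fingers; the fingertips stand 70 mm ahead of it and the grasp point (between the pads) lies 51 mm ahead of it; z points along the fingers, y is the direction in which the jaws open and shut (so a half turn about z gives the same grasp; the last joint's range is limited). The gripper opens to 87 mm and grips with 3 to 60 N. Pads are 19 mm wide; open, the fingers measure 117 mm over their backs; the gripper's body (75 mm by 190 mm) begins 51 mm behind the grasp point.
Start: joints at [81.165, 22.042, 0.453, 0, -68.411, -14.817], TCP at [0.251, 0.572, 0.292] pointing down, gripper open.
Joint ranges: [-179.83, 179.83], [-69.29, 118.12], [-61.27, 80.66], [-181.25, 117.63], [-171.15, -9.14], [-177.46, 177.46]. Speed limits (degrees/s): [159.86, 159.86, 180, 180, 180, 180].

## Interface

Orientations are given as [roll, pitch, yaw] about the fixed x, y, z axes, in that order (R = Rz(yaw) Ry(pitch) Rx(roll)).
In Python, from rig import bot gives the robot as it stands. Calls block until the motion is done:
- bot.goto(position, orientation): joint-space move of the TCP to a pose.
- bot.line_to(position, vel=0.15, rot=None): straight line of the TCP; rot=None keeps the orientation; vel is the mean speed in m/s.
- bot.goto_joints(angles): joint-space move.
- bot.gripper_to(opening, f_grip=None): opening from 0.0 (shut) to 1.0 (fully open); f_grip is the grip in N (None keeps the last); returns when the fingers have stopped.
- bot.dwell(seconds).
- bot.inverse_kinematics(position, orientation): joint angles nearest the present ones, or None.
- bot.get_obs(): the state.
- bot.camera(name): name is "scene" or "top" or "wrist"; returns (picture, depth): 384x512x3 uint8, red, green, blue; 384x512 float32, m along the optical axis (not along the pixel's ray), 0 where there is no reading.
- bot.camera_info(name): a dict with "mtx" (3x3 intrinsics, pixels), "xyz" and "orientation" of the camera in the world. Camera axes: x right, y down, z forward; pixel columns grow to the right and rows downward; lengths in m; the calibration is good to about 2 mm. A picture is of the moment at which its call begins: read the wrist's pose just before it. camera_info takes no time and is no camera call; for the wrist camera it gives the pose at the moment of the call.
A pose or a line that the arm cannot do raises bot.Unreachable and nothing moves.
- bot.finish_job(): hands the job in, once; it reports no verdict.
The state is a dict: "time_s": time; "joint_pos": joint angles; "dq": joint speeds; "joint_torque": joint torques, N m; "eef_pos": TCP position; "orientation": TCP orientation; "force": force on the tool from outside, world axes, zero at the start; "ft_torque": the same for the moment, N m; "grip_width": opening from 0.0 (shut) to 1.0 (fully open).
Only numpy, scipy, OpenCV 4.12 (cv2) and the standard library are available. Lean on these libraries where they do the work, as an engineer would, in place of code of your own. Each camera call takes 0.05 s, during which the arm holds its last target.

## Task

Restart the cutter from its speed control box: with a fingertip against the side of the black selector handle, push it back anticlockwise to the red off mark, then push it clockwise four clicks up from off so that it rests at the fourth blue mark, and only then push the green start button fully down and let it come back up. Touch only, never take the handle between the fingers, and leave the spool, the steel weight and the jar beside the box where they stand.

Things in the scene. Friction and masses are not known exactly. Their poses are not given: they have to be found in the camera images.
- box: Dark grey speed control box fixed to the white table, light grey flat top; 200 (x) x 270 (y) x 70 mm high. Origin: centre of its underside; z up, -x side faces the robot at yaw 0. On its top stand only the black selector (axis 55 mm along the box's +y from the origin) and the green start button (20 mm along -x, 90 mm along -y).
- selector_axis (a point): Point on the selector's vertical turning axis, level with the box's top face; its axes are the box's and do not turn with the selector. The selector's black disc, 29 mm in radius, rises 8 mm above the box's top; the bar handle stands on it and turns with it.
- mark_off (a point): Centre of the flat red bar that marks off, on the box's top, 68 mm along the box's +y from the selector axis; its axes are the box's. Six flat blue dots, growing in size, follow clockwise (seen from above) on the same circle, 30 degrees apart: the third lies along the box's +x from the axis, the sixth along its -y.
- handle (a point): On the centre line of the handle's top, 40 mm from the axis, 34 mm above the box's top; turns with the handle, x pointing outwards along it, z up. The black handle is an upright bar 14 mm wide, 6 to 34 mm above the box's top, from 18 mm behind the axis to 52 mm in front (the pointer, white line on top). Push its side 25 to 45 mm from the axis.
- selector (a joint): Turn in rad: 0 at the off stop, growing clockwise seen from above, a click every 0.524 (30 degrees); fourth blue dot 2.094, sixth 3.142 (stop). It starts at click 1 to 5. A sprung ball holds each click: about 0.085 N m to push it out (2.1 N at 40 mm); past half way it runs ahead of the finger into the next click and stays there. Little friction.
- start (a joint): Travel of the green start button in m: 0 when up, 0.006 when fully down. It springs back when let go; fully down takes 5 N.
- start_top (a point): Centre of the top of the green start button, a 34 mm wide cap; when up it stands 22 mm above the box's top, and 10 mm above its fixed yellow housing (50 mm wide). It is pressed straight down.
- spool: Loose blue spool, 52 mm wide, 62 mm high, standing on the table beside the box; origin: centre of its underside. To be left alone.
- weight: Loose dark steel weight with a brass stud, 60 mm wide, 57 mm high in all, standing on the table beside the box; origin: centre of its underside. To be left alone.
- jar: Loose white jar with a yellow cap, 56 mm wide, 75 mm high, standing on the table beside the box; origin: centre of its underside. To be left alone.

How it is judged:
By the outcome, as a careful person would: the job done as asked, in the order asked, and still so for the second after the job is handed in, with the robot touching nothing.
It also fails if it takes over 67 s, if anything falls off the work surface, if the arm or the gripper's body presses on something with over 40 N, if the wrist force passes 120 N, or if a joint passes its speed limit or range.

## Working session

There is one attempt and no reset: what is moved stays moved. The work goes in short steps, each a Python script; the robot and the scene stay as the last script left them, time stands still between calls to the robot, and variables do not carry over. Pictures are saved under pics/ and viewed, and the job is handed in when it is done.

```bash
ls; mkdir -p pics; python3 - <<'E'
from rig import bot
import cv2,numpy as np
o=bot.get_obs(); print(o)
for n in ["scene","top","wrist"]:
    ci=bot.camera_info(n); p,d=bot.camera(n)
    cv2.imwrite(f"pics/{n}0.png",p[:,:,::-1]); np.savez(f"pics/{n}0.npz",p=p,d=d,mtx=ci["mtx"],xyz=ci["xyz"],ori=ci["orientation"])
    print(n,ci)
E
```

```text
pics
{'time_s': 0.0, 'joint_pos': array([ 8.11656659e+01,  2.20929096e+01,  3.80945624e-01, -2.84661432e-02,
       -6.84107818e+01, -1.48163058e+01]), 'dq': array([-0.04889745,  0.02470191, -0.08537577,  0.01583646,  0.13390034,
        0.12669983]), 'joint_torque': array([ 9.29027883e-04, -3.90667534e+01,  1.87398595e+01,  4.21961501e+00,
        1.09121029e-02, -1.90389133e-04]), 'eef_pos': array([0.25052702, 0.57211511, 0.29114612]), 'orientation': array([ 1.79874570e+02, -5.82195056e-03, -2.36611360e+01]), 'force': array([-0.03010613,  0.22376984,  0.34146462]), 'ft_torque': array([-0.03695237, -0.00195993,  0.00353875]), 'grip_width': 0.9957471193665901}
scene {'mtx': array([[386.97927375,   0.        , 249.66671559],
       [  0.        , 386.97927375, 192.43815197],
       [  0.        ,   0.        ,   1.        ]]), 'xyz': array([ 0.96047581, -0.35349371,  0.82515123]), 'orientation': array([-144.10170555,   -0.37041741,   43.83167888])}
top {'mtx': array([[377.31673594,   0.        , 262.12322904],
       [  0.        , 377.31673594, 188.58499484],
       [  0.        ,   0.        ,   1.        ]]), 'xyz': array([0.45261904, 0.00669249, 1.03610099]), 'orientation': array([-172.56833725,    1.69473742,  -89.39523437])}
wrist {'mtx': array([[306.87100892,   0.        , 256.55937785],
       [  0.        , 306.87100892, 192.20642397],
       [  0.        ,   0.        ,   1.        ]]), 'xyz': array([0.31577005, 0.54315332, 0.38406436]), 'orientation': array([ 1.64884377e+02, -1.61059334e-01, -1.13753529e+02])}
```

View pics/scene0.png

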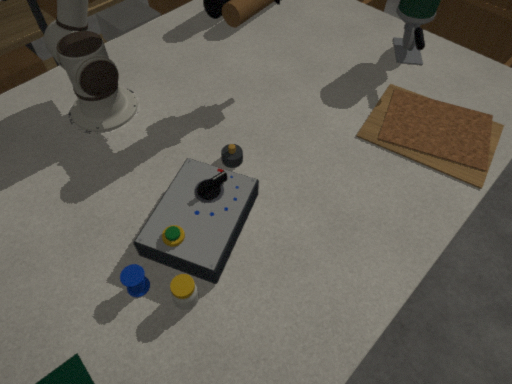

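View pics/top0.png

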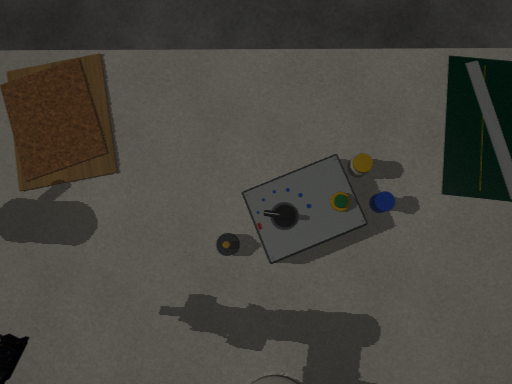

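View pics/wrist0.png

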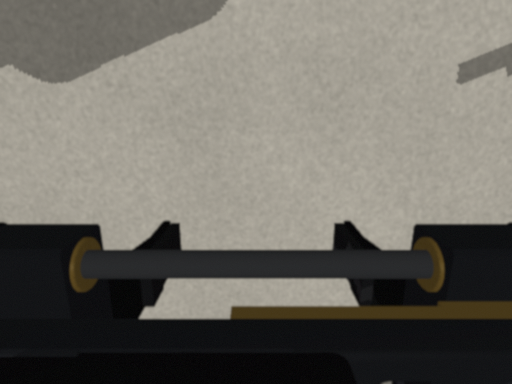

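```bash
cat > h.py <<'E'
import numpy as np,cv2
from scipy.spatial.transform import Rotation as R
def ld(n): return np.load(f"pics/{n}.npz")
def pz(f,u,v,z):
    d=R.from_euler('xyz',f['ori'],degrees=True).as_matrix()@np.linalg.inv(f['mtx'])@np.array([u,v,1.])
    return f['xyz']+d*(z-f['xyz'][2])/d[2]
def pd(f,u,v):
    Z=np.median(f['d'][v-1:v+2,u-1:u+2]); 
    return f['xyz']+R.from_euler('xyz',f['ori'],degrees=True).as_matrix()@np.linalg.inv(f['mtx'])@np.array([u,v,1.])*Z
def proj(f,P):
    c=R.from_euler('xyz',f['ori'],degrees=True).as_matrix().T@(np.asarray(P)-f['xyz']); q=f['mtx']@c; return q[:2]/q[2]
def blobs(f,which,box=None,amin=3):
    h=cv2.cvtColor(f['p'],cv2.COLOR_RGB2HSV).astype(int)
    H,S,V=h[...,0],h[...,1],h[...,2]
    m={'blue':(H>105)&(H<130)&(S>130)&(V>60),'red':((H<8)|(H>172))&(S>130)&(V>60),'green':(H>50)&(H<85)&(S>130)&(V>50)}[which].astype(np.uint8)
    n,l,s,c=cv2.connectedComponentsWithStats(m)
    return [(c[i].round(2).tolist(),int(s[i,4])) for i in range(1,n) if s[i,4]>=amin]
E
python3 - <<'E'
from h import *
for n in ["top0","scene0"]:
    f=ld(n)
    for w in ['red','blue','green']:
        for c,a in blobs(f,w): print(n,w,c,a,pz(f,*c,0.07).round(4), pd(f,int(round(c[0])),int(round(c[1]))).round(4))
f=ld("top0"); cv2.imwrite("pics/top_z.png",cv2.resize(f['p'][145:270,210:410,::-1],None,fx=4,fy=4,interpolation=cv2.INTER_CUBIC))
f=ld("scene0"); cv2.imwrite("pics/scene_z.png",cv2.resize(f['p'][135:310,110:270,::-1],None,fx=3.4,fy=3.4,interpolation=cv2.INTER_CUBIC))
E
```

```text
top0 red [259.11, 225.63] 19 [0.483  0.0433 0.07  ] [0.4821 0.0435 0.0707]
top0 blue [287.2, 189.5] 10 [ 0.5764 -0.0281  0.07  ] [ 0.5751 -0.0276  0.0704]
top0 blue [273.88, 191.12] 8 [0.572  0.0062 0.07  ] [0.5722 0.0059 0.0708]
top0 blue [300.09, 194.64] 11 [ 0.5633 -0.0612  0.07  ] [ 0.5624 -0.0609  0.0705]
top0 blue [384.48, 200.94] 306 [ 0.5487 -0.2756  0.07  ] [ 0.5495 -0.277   0.061 ]
top0 blue [262.8, 199.6] 5 [0.5498 0.0346 0.07  ] [0.5486 0.034  0.0715]
top0 blue [308.5, 205.71] 14 [ 0.535  -0.0826  0.07  ] [ 0.5342 -0.0813  0.0701]
top0 blue [257.5, 212.0] 4 [0.5178 0.0478 0.07  ] [0.5178 0.0465 0.07  ]
top0 green [339.43, 200.85] 88 [ 0.5481 -0.1615  0.07  ] [ 0.5455 -0.1566  0.0919]
scene0 red [220.08, 169.92] 12 [0.4837 0.0429 0.07  ] [0.4827 0.0434 0.0684]
scene0 blue [234.8, 198.6] 5 [0.5726 0.0065 0.07  ] [0.5734 0.0064 0.0693]
scene0 blue [226.0, 208.5] 6 [ 0.5778 -0.0277  0.07  ] [ 0.5765 -0.0265  0.0695]
scene0 blue [196.67, 212.25] 12 [ 0.5364 -0.0823  0.07  ] [ 0.5356 -0.0808  0.0684]
scene0 blue [211.5, 213.8] 10 [ 0.5643 -0.0613  0.07  ] [ 0.5655 -0.0609  0.0699]
scene0 blue [134.45, 279.77] 663 [ 0.5687 -0.2822  0.07  ] [ 0.563  -0.2822  0.0595]
scene0 green [172.24, 232.64] 147 [ 0.5379 -0.1564  0.07  ] [ 0.5499 -0.1628  0.0908]
```

View pics/top_z.png

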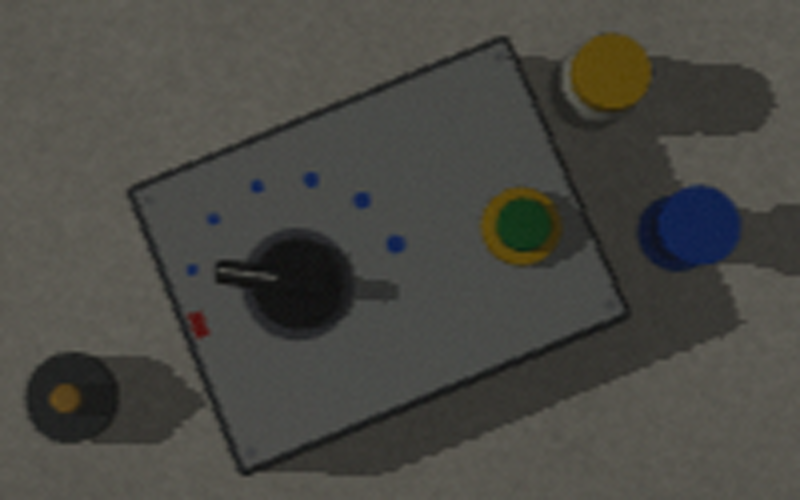

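View pics/scene_z.png

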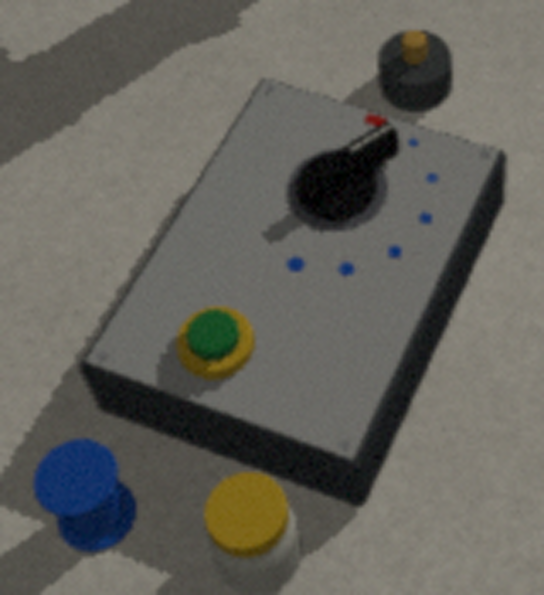

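```bash
cat >> h.py <<'E'
def u(a): a=np.radians(a); return np.array([np.cos(a),np.sin(a)])
def fit(pts):  # dict click->xy
    from scipy.optimize import least_squares
    f=lambda p: np.concatenate([p[:2]+.068*u(p[2]+90-30*k)-q for k,q in pts.items()])
    r=least_squares(f,[.509,-.02,22],x_scale=[.01,.01,1]); return r.x, np.abs(r.fun).max()
E
python3 - <<'E'
from h import *
from rig import bot
f=ld("top0")
pt={0:(259.11,225.63),1:(257.5,212),2:(262.8,199.6),3:(273.88,191.12),4:(287.2,189.5),5:(300.09,194.64),6:(308.5,205.71)}
print(fit({k:pz(f,*v,.07)[:2] for k,v in pt.items()}))
g=ld("scene0")
ps={0:(220.08,169.92),3:(234.8,198.6),4:(226,208.5),5:(211.5,213.8),6:(196.67,212.25)}
print(fit({k:pz(g,*v,.07)[:2] for k,v in ps.items()}))
A=np.array([.5095,-.0197])
for z in (.104,):
  for n,q in (("top",(264.7,212)),("scene",(222.5,175))):
    e=pz(f if n=="top" else g,*q,z)[:2]-A; print(n,np.linalg.norm(e),np.degrees(np.arctan2(e[1],e[0])))
print("btn",pz(f,339.43,200.85,.092),pz(g,172.24,232.64,.092), A+np.array(u(22.4))*-.02+u(112.4)*-.145)
for a in (115,82,40,-8,-15):
    p=A+.035*u(a)
    print(a,bot.inverse_kinematics([*p,.154],[180,0,a-90]))
bot.goto([.44,-.05,.34],[180,0,0]); bot.gripper_to(0,10)
o=bot.get_obs();print(o["eef_pos"],o["orientation"],o["grip_width"],o["force"],o["time_s"])
ci=bot.camera_info("wrist"); p,d=bot.camera("wrist")
cv2.imwrite("pics/w1.png",p[:,:,::-1]); np.savez("pics/w1.npz",p=p,d=d,mtx=ci["mtx"],xyz=ci["xyz"],ori=ci["orientation"])
E
```

```text
(array([ 5.09016015e-01, -1.96483605e-02,  2.26144544e+01]), np.float64(0.0004931004198640565))
(array([ 5.10077514e-01, -1.97981384e-02,  2.28829811e+01]), np.float64(0.000488264436160242))
top 0.048653353499820175 82.75674206500999
scene 0.03953945322538088 73.80796675757915
btn [ 0.54591041 -0.1576399   0.092     ] [ 0.55024745 -0.16218019  0.092     ] [ 0.54626428 -0.16138058]
115 [ 2.02317442e+01  1.83662816e+01 -2.81337168e+01  2.54444375e-14
 -4.35000017e+01  9.47682558e+01]
82 [ 1.97575939e+01  2.00090711e+01 -2.54503863e+01  2.54444375e-14
 -4.45405426e+01  6.22424061e+01]
40 [ 1.76338117e+01  2.18037994e+01 -2.24457672e+01  2.54444375e-14
 -4.57504333e+01  2.23661883e+01]
-8 [ 14.47413757  22.49454626 -21.27010713   0.         -46.23534661
 -22.47413757]
-15 [ 14.05041007  22.44144239 -21.3608581    0.         -46.1976995
 -29.05041007]
[ 0.44000322 -0.05000265  0.33999642] [1.79999595e+02 6.00086718e-04 1.66465896e-03] 0.005375586933700386 [ 0.2359426  -0.10161245  0.0814402 ] 4.0
```

View pics/w1.png

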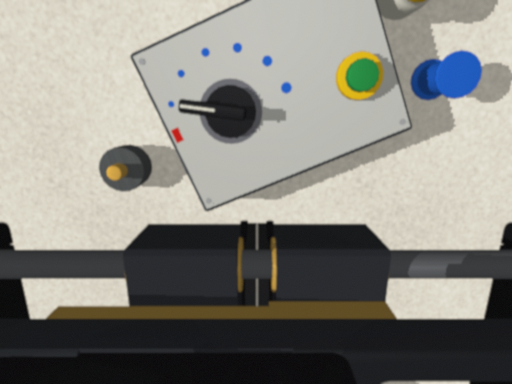

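```bash
python3 - <<'E'
from h import *
f=ld("w1")
for w in ['red','blue','green']:
    for c,a in blobs(f,w,amin=5):
        if c[1]<220: print(w,c,a,pz(f,*c,.07).round(4),pd(f,*map(round,c)).round(4))
B=sorted([c for c,a in blobs(f,'blue',amin=5) if a<400 and c[1]<220],key=lambda c:c[0])
pts={0:max(blobs(f,'red',amin=5),key=lambda x:x[1])[0]}
for k,c in enumerate(B[:6]): pts[k+1]=c
print(fit({k:pz(f,*v,.07)[:2] for k,v in pts.items()}))
A=np.array([.5095,-.0197])
e=pz(f,182,105,.104)[:2]-A; print(np.linalg.norm(e),np.degrees(np.arctan2(e[1],e[0])))
g=blobs(f,'green')
print(pz(f,*g[0][0],.092))
print(pd(f,300,150),pd(f,345,150), pd(f,200,106), pd(f,240,93))
E
```

```text
red [176.97, 134.93] 86 [0.4823 0.042  0.07  ] [0.4823 0.0417 0.0708]
blue [237.0, 47.25] 48 [ 0.5761 -0.0297  0.07  ] [ 0.5761 -0.0298  0.0711]
blue [204.95, 51.92] 38 [0.5715 0.0053 0.07  ] [0.5713 0.0052 0.0705]
blue [446.9, 76.1] 2480 [ 0.5463 -0.2625  0.07  ] [ 0.5471 -0.2666  0.0631]
blue [266.8, 60.51] 59 [ 0.5627 -0.0622  0.07  ] [ 0.562  -0.0624  0.0709]
blue [180.72, 73.12] 25 [0.5498 0.0331 0.07  ] [0.5499 0.0326 0.0708]
blue [285.89, 87.23] 71 [ 0.5348 -0.0838  0.07  ] [ 0.535  -0.0838  0.0707]
blue [170.5, 103.5] 16 [0.5175 0.0469 0.07  ] [0.517  0.0472 0.0709]
green [362.12, 74.67] 799 [ 0.5479 -0.1681  0.07  ] [ 0.5453 -0.1606  0.0928]
(array([ 5.08628256e-01, -2.08498183e-02,  2.25980479e+01]), np.float64(0.0002858935262933862))
0.046073776394591044 82.62693352307663
[ 0.5456835  -0.16095977  0.092     ]
[ 0.46459031 -0.10199822  0.07057294] [ 0.4645187  -0.15502116  0.07071666] [0.51438706 0.00743224 0.1043519 ] [ 0.5283303  -0.03267457  0.07862527]
```

```bash
cat >> h.py <<'E'
A=np.array([.5090,-.0202]); YAW=22.65
def th(c): return YAW+90-30*c   # world handle angle at click c
def pose(ang,off,side,z,r=.035):
    # side -1: finger on clockwise side ; +1: anticlockwise side
    p=A+r*u(ang)+side*off*u(ang+90); return [p[0],p[1],z],[180,0,ang-90]
def st(bot,t=""):
    o=bot.get_obs(); print(t,"t",round(o["time_s"],2),o["eef_pos"].round(4),"yaw",round(float(o["orientation"][2]),1),"F",o["force"].round(2),"M",o["ft_torque"].round(3),flush=True)
def snap(bot,cam,name):
    ci=bot.camera_info(cam); p,d=bot.camera(cam)
    cv2.imwrite(f"pics/{name}.png",p[:,:,::-1]); np.savez(f"pics/{name}.npz",p=p,d=d,mtx=ci["mtx"],xyz=ci["xyz"],ori=ci["orientation"])
E
python3 - <<'E'
from h import *
from rig import bot
Z=.154
P,O=pose(th(1),.030,-1,.22); bot.goto(P,O); st(bot,"above")
P,O=pose(th(1),.030,-1,Z); bot.line_to(P,vel=.08); st(bot,"down")
snap(bot,"wrist","w2"); snap(bot,"scene","s2")
E
```

```text
above t 4.77 [0.5433 0.0105 0.2206] yaw -7.3 F [0.6  0.17 0.54] M [-0.041 -0.006 -0.04 ]
down t 5.74 [0.5436 0.0108 0.1545] yaw -7.3 F [ 0.01 -0.21  0.32] M [-0.024 -0.073 -0.003]
```

View pics/w2.png

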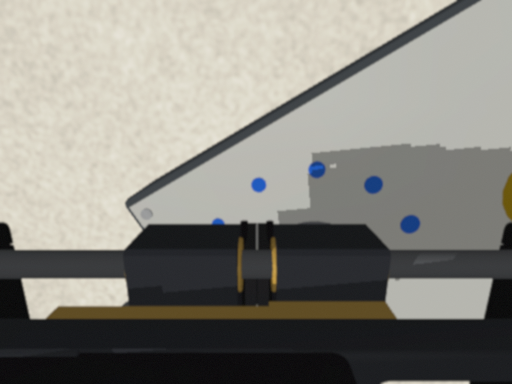

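```bash
python3 -c "
from h import *
f=ld('s2'); cv2.imwrite('pics/s2z.png',cv2.resize(f['p'][110:260,130:290,::-1],None,fx=4,fy=4,interpolation=cv2.INTER_CUBIC))"
```

```text
(no output)
```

View pics/s2z.png

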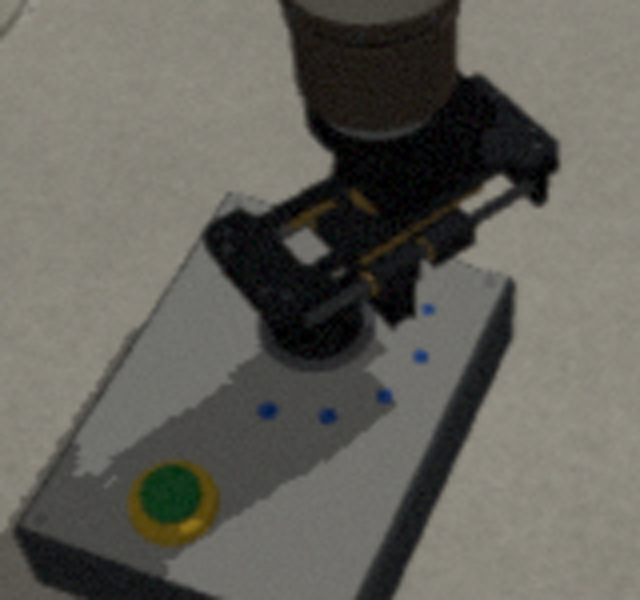

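```bash
python3 - <<'E'
from h import *
from rig import bot
Z=.154
P,O=pose(th(1),.0175,-1,Z); bot.line_to(P,vel=.05); st(bot,"near")
for a in (4,8,12,16,20,24):
    P,O=pose(th(1)+a,.0165,-1,Z); bot.line_to(P,vel=.04,rot=O); st(bot,f"a{a}")
P,O=pose(th(1)+20,.03,-1,Z); bot.line_to(P,vel=.08,rot=O)
P[2]=.24; bot.line_to(P,vel=.15); st(bot,"up")
snap(bot,"top","t3");snap(bot,"scene","s3")
f=ld('s3'); cv2.imwrite('pics/s3z.png',cv2.resize(f['p'][110:260,130:290,::-1],None,fx=4,fy=4,interpolation=cv2.INTER_CUBIC))
f=ld('t3'); cv2.imwrite('pics/t3z.png',cv2.resize(f['p'][145:270,210:410,::-1],None,fx=4,fy=4,interpolation=cv2.INTER_CUBIC))
E
```

```text
near t 6.24 [0.5309 0.0125 0.1544] yaw -7.3 F [1.22 0.36 1.13] M [ 0.04  -0.348  0.026]
a4 t 6.49 [0.5293 0.0139 0.1546] yaw -3.3 F [ 5.37 -1.36 -1.81] M [-0.712 -1.626 -0.031]
a8 t 6.74 [0.5283 0.0151 0.1548] yaw 0.7 F [ 8.23 -3.11 -4.72] M [-1.107 -2.507 -0.013]
a12 t 6.99 [0.5273 0.0164 0.1551] yaw 4.7 F [11.64 -4.25 -6.62] M [-1.413 -3.553 -0.03 ]
a16 t 7.24 [0.5263 0.0176 0.1555] yaw 8.8 F [14.91 -4.24 -8.58] M [-1.465 -4.536 -0.104]
a20 t 7.49 [0.5253 0.0187 0.1559] yaw 12.8 F [ 18.63  -5.44 -10.81] M [-1.573 -5.537 -0.035]
a24 t 7.74 [0.5243 0.0197 0.1563] yaw 16.8 F [ 21.1   -5.04 -12.94] M [-1.45  -6.408 -0.143]
up t 8.82 [0.5291 0.0203 0.2387] yaw 12.6 F [-0.19 -0.25 -0.19] M [-0.057  0.012 -0.012]
```

View pics/s3z.png

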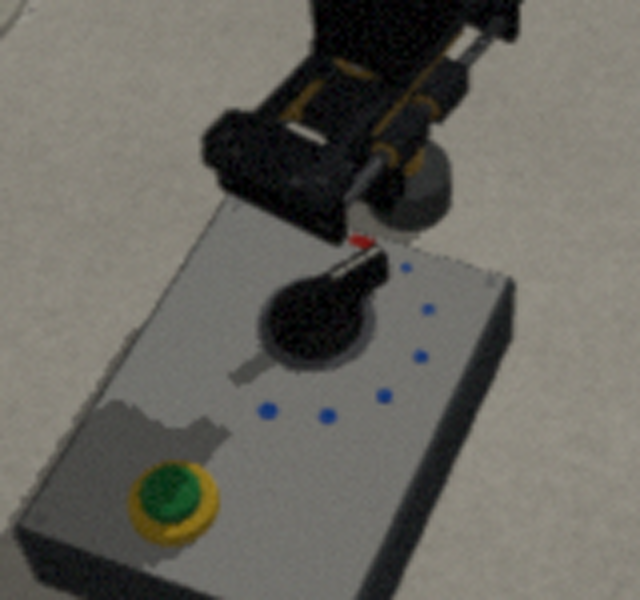

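View pics/t3z.png

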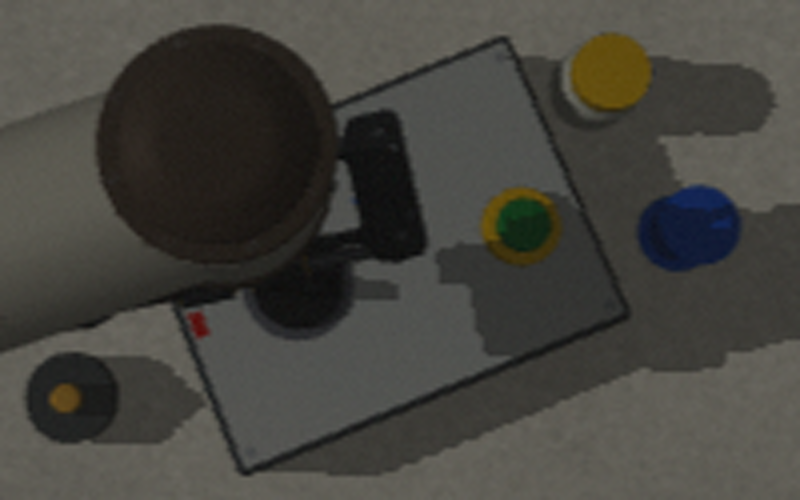

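```bash
python3 - <<'E'
from h import *
from rig import bot
f=ld("s2"); tc=np.array([.5436,.0108,.1545])
img=cv2.resize(f['p'][130:230,160:290,::-1],None,fx=6,fy=6,interpolation=cv2.INTER_CUBIC)
ux=np.array([*u(-7.35),0]);uy=np.array([*u(82.65),0])
def pt(P,col):
    q=proj(f,P); cv2.circle(img,(int((q[0]-160+.5)*6),int((q[1]-130+.5)*6)),3,col,-1)
for z in (.07,.0955):
  for sx in(-1,1):
    for sy in(-1,1): pt(tc+ux*sx*.0095+uy*sy*.015-[0,0,z],(0,255,255) if z==.07 else (255,0,255))
for r in(-.018,.052):
  for s in (-.007,.007): pt([*(A+r*u(82.65)+s*u(-7.35)),.104],(0,255,0))
cv2.imwrite("pics/s2p.png",np.clip(img.astype(float)*1.6,0,255).astype(np.uint8))
# depth points of gripper near the tool
K=np.linalg.inv(f['mtx']);Rm=R.from_euler('xyz',f['ori'],degrees=True).as_matrix()
v,uu=np.mgrid[130:230,160:290]; D=f['d'][130:230,160:290]
X=f['xyz']+((Rm@K@np.stack([uu.ravel(),v.ravel(),np.ones(uu.size)]))*D.ravel()).T
L=np.stack([(X-tc)@ux,(X-tc)@uy,tc[2]-X[:,2]],1)
for a,b in((0.0,.02),(.02,.04),(.04,.05),(.05,.055),(.055,.06),(.06,.065),(.065,.072)):
    m=(L[:,2]>a)&(L[:,2]<b)&(np.abs(L[:,0])<.06)&(np.abs(L[:,1])<.12)&(D.ravel()>0)
    if m.sum(): print(a,b,m.sum(),"x",L[m,0].min().round(3),L[m,0].max().round(3),"y",L[m,1].min().round(3),L[m,1].max().round(3))
o=bot.get_obs();print(o["orientation"],o["grip_width"])
E
```

```text
0.0 0.02 7 x -0.021 0.034 y -0.086 0.08
0.02 0.04 3 x 0.011 0.012 y -0.009 0.009
0.04 0.05 20 x 0.004 0.013 y -0.011 0.009
0.05 0.055 45 x -0.032 0.013 y -0.032 0.009
0.055 0.06 26 x -0.032 0.013 y -0.033 0.01
0.06 0.065 14 x -0.009 0.012 y -0.01 0.005
0.065 0.072 13 x -0.011 0.012 y -0.009 0.009
[-179.99764877    0.21647512   12.65006335] 0.010142464990856926
```

View pics/s2p.png

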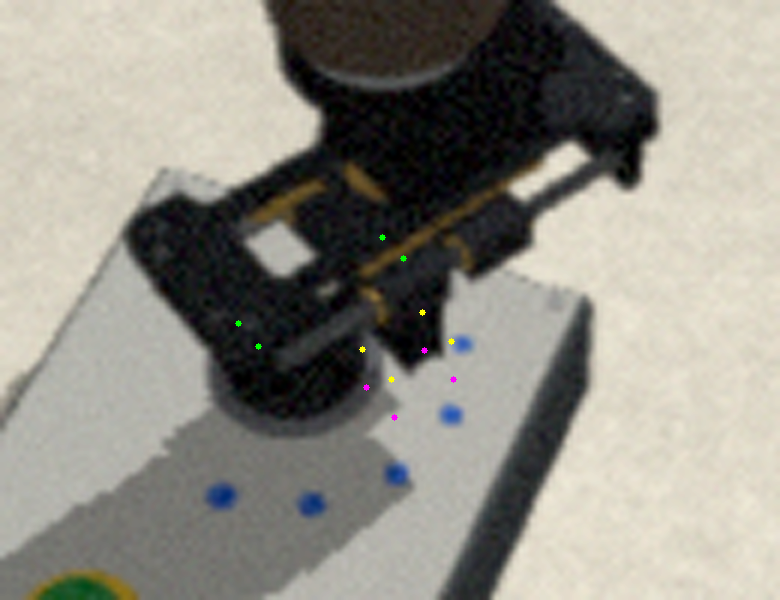

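```bash
cat >> h.py <<'E'
def posef(ang,off,side,z,r=.038):
    P,O=pose(ang,off,side,z,r); return P,[180,0,(ang+90+180)%360-180]
E
python3 - <<'E'
from h import *
from rig import bot
Z=.156
P,O=posef(th(1),.034,-1,.22); print(bot.inverse_kinematics(P,O)); bot.goto(P,O); st(bot,"above")
snap(bot,"wrist","w4a")
P[2]=Z; bot.line_to(P,vel=.08); st(bot,"down")
for k,off in enumerate((.020,.018,.016,.014,.012)):
    P,O=posef(th(1),off,-1,Z); bot.line_to(P,vel=.03); st(bot,off); print(bot.get_obs()["orientation"])
    snap(bot,"wrist",f"w4_{k}")
    if np.linalg.norm(bot.get_obs()["force"])>7: break
a=[cv2.imread(f"pics/w4_{i}.png")[60:230,80:430] for i in (0,k)]
cv2.imwrite("pics/w4c.png",np.vstack([cv2.resize(x,None,fx=1.7,fy=1.7) for x in a]))
E
```

```text
[ 1.83368591e+01  1.82815957e+01 -1.64354729e+01 -2.54444375e-14
 -5.52829313e+01 -1.15686859e+02]
above t 11.82 [0.5476 0.0131 0.22  ] yaw 172.7 F [ 0.63 -0.44  0.4 ] M [ 0.059 -0.177 -0.011]
down t 12.82 [0.548  0.0132 0.1565] yaw 172.7 F [ 0.27 -0.24 -1.24] M [ 0.016 -0.209 -0.01 ]
0.02 t 13.44 [0.5338 0.015  0.1562] yaw 172.7 F [-0.78 -0.2   0.27] M [ 0.023 -0.126  0.006]
[1.79993232e+02 2.72527633e-02 1.72665305e+02]
0.018 t 13.74 [0.5317 0.0152 0.156 ] yaw 172.7 F [ 0.15 -0.49  0.22] M [-0.048 -0.221 -0.005]
[-1.79997690e+02 -3.53945157e-03  1.72652990e+02]
0.016 t 14.04 [0.5307 0.0156 0.1562] yaw 172.7 F [ 3.7  -1.64 -1.72] M [-0.266 -1.343  0.059]
[1.79960381e+02 1.42681531e-01 1.72670282e+02]
0.014 t 14.34 [0.5297 0.0159 0.1564] yaw 172.7 F [ 7.54 -1.9  -4.23] M [-0.626 -2.364  0.047]
[179.92558603   0.28817219 172.69909   ]
```

View pics/w4a.png

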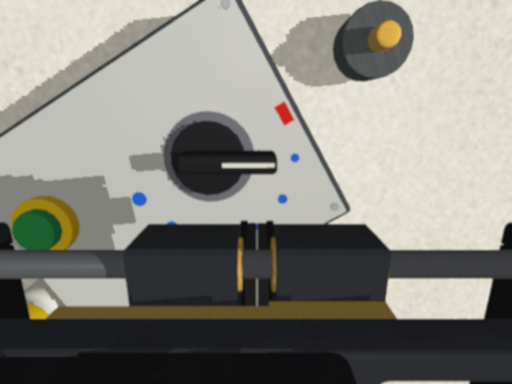

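View pics/w4c.png

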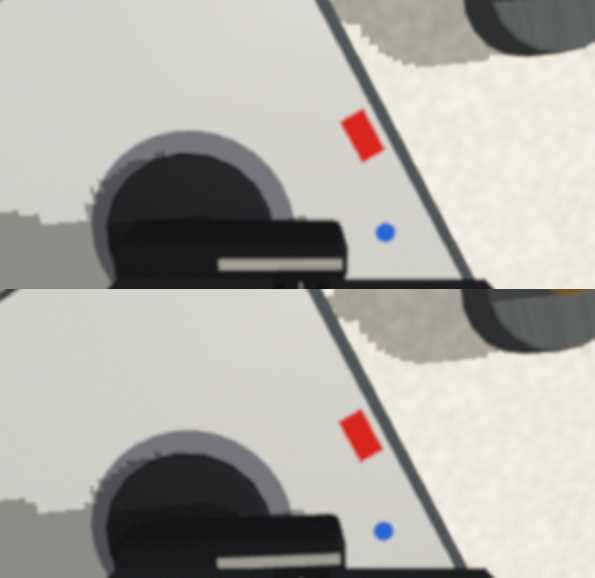

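```bash
python3 - <<'E'
from h import *
from rig import bot
for i in range(4): st(bot); bot.dwell(.3)
snap(bot,"wrist","w5")
cv2.imwrite("pics/w5z.png",cv2.resize(cv2.imread("pics/w5.png")[60:230,80:430],None,fx=1.7,fy=1.7))
print(bot.get_obs()["joint_torque"])
E
```

```text
t 14.39 [0.5298 0.0159 0.1564] yaw 172.7 F [ 7.4  -2.32 -4.46] M [-0.594 -2.361  0.052]
 t 14.69 [0.5298 0.0159 0.1564] yaw 172.7 F [ 6.25 -0.99 -4.84] M [-0.637 -2.328  0.004]
 t 14.99 [0.5298 0.0159 0.1564] yaw 172.7 F [ 6.69 -3.31 -4.46] M [-0.593 -2.323  0.061]
 t 15.29 [0.5298 0.0159 0.1564] yaw 172.7 F [ 7.02 -2.49 -4.27] M [-0.593 -2.357  0.018]
[  1.24916319 -35.56121349  12.11110532   2.0400589   -1.90906383
  -0.07122888]
```

View pics/w5z.png

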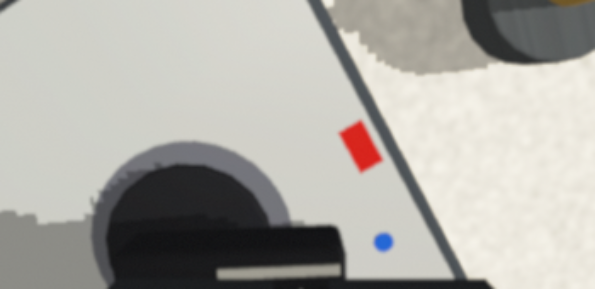

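```bash
python3 - <<'E'
from h import *
from rig import bot
P,O=posef(th(1),.026,-1,.156); bot.line_to(P,vel=.08)
Z=.165
P,O=posef(th(1),.026,-1,Z); bot.line_to(P,vel=.08); st(bot,"raised")
for k,off in enumerate((.020,.018,.016,.014,.012,.010)):
    P,O=posef(th(1),off,-1,Z); bot.line_to(P,vel=.03); st(bot,off)
    if np.linalg.norm(bot.get_obs()["force"])>8: break
snap(bot,"wrist",f"w6")
cv2.imwrite("pics/w6z.png",cv2.resize(cv2.imread("pics/w6.png")[60:230,80:430],None,fx=1.7,fy=1.7))
snap(bot,"scene","s6")
f=ld('s6'); cv2.imwrite('pics/s6z.png',cv2.resize(np.clip(f['p'][110:260,130:290,::-1]*1.5,0,255),None,fx=4,fy=4,interpolation=cv2.INTER_CUBIC))
E
```

```text
raised t 16.2 [0.5394 0.0142 0.1654] yaw 172.6 F [0.28 0.18 0.45] M [ 0.037 -0.147 -0.013]
0.02 t 16.55 [0.5333 0.0149 0.1649] yaw 172.7 F [-0.37 -0.04 -0.01] M [ 0.023 -0.181  0.001]
0.018 t 16.8 [0.5316 0.0152 0.165 ] yaw 172.7 F [ 0.5   0.44 -0.21] M [ 0.007 -0.231  0.008]
0.016 t 17.05 [0.5307 0.0156 0.1652] yaw 172.7 F [ 4.31 -1.51 -2.03] M [-0.204 -1.301 -0.006]
0.014 t 17.3 [0.5297 0.0159 0.1654] yaw 172.7 F [ 6.37 -2.95 -4.1 ] M [-0.619 -2.208  0.057][ WARN:0@2.951] global loadsave.cpp:1063 imwrite_ Unsupported depth image for selected encoder is fallbacked to CV_8U.
```

View pics/w6z.png

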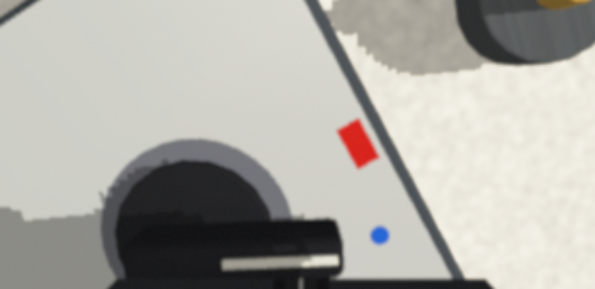

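View pics/s6z.png

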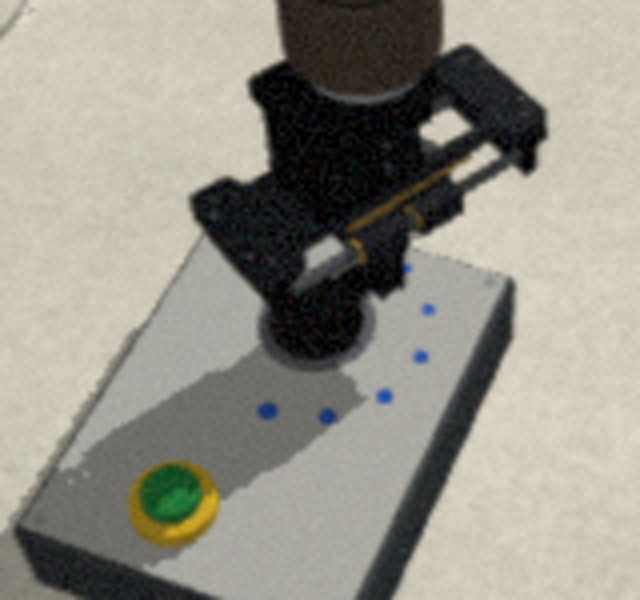

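```bash
python3 - <<'E'
from h import *
from rig import bot
Z=.160
P,O=posef(th(1),.03,-1,.165); bot.line_to(P,vel=.08)
P[2]=.22; bot.line_to(P,vel=.15)
snap(bot,"wrist","w7")
P,O=pose(th(1),.032,1,.22,.038); bot.goto(P,O); st(bot,"above")
P[2]=Z; bot.line_to(P,vel=.1)
for k,off in enumerate((.020,.018,.017,.016,.015,.014,.013)):
    P,O=pose(th(1),off,1,Z,.038); bot.line_to(P,vel=.03); st(bot,off)
    if np.linalg.norm(bot.get_obs()["force"])>5: break
snap(bot,"wrist","w8")
cv2.imwrite("pics/w8z.png",np.vstack([cv2.resize(cv2.imread(f"pics/w{i}.png")[60:230,80:430],None,fx=1.7,fy=1.7) for i in (7,8)]))
E
```

```text
above t 20.92 [0.4822 0.0216 0.2199] yaw -7.4 F [-0.39 -0.56  0.51] M [-0.013  0.002 -0.018]
0.02 t 22.22 [0.4941 0.02   0.1599] yaw -7.4 F [ 0.15 -1.01 -0.67] M [-0.051 -0.04   0.029]
0.018 t 22.47 [0.4958 0.0197 0.1599] yaw -7.4 F [ 0.57 -0.31 -0.65] M [-0.127  0.12  -0.006]
0.017 t 22.72 [0.4963 0.0196 0.1598] yaw -7.4 F [-3.5   0.29  1.43] M [ 0.277  0.896 -0.012]
0.016 t 22.97 [0.4969 0.0195 0.1598] yaw -7.4 F [-5.16  2.43  3.08] M [5.740e-01 1.484e+00 1.000e-03]
```

View pics/w8z.png

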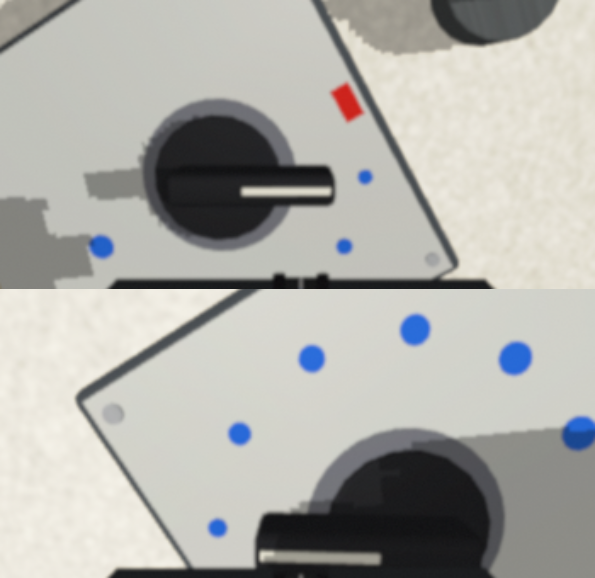

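```bash
cat > push.py <<'E'
from h import *
from rig import bot
P,O=pose(th(1),.032,1,.16,.038); bot.line_to(P,vel=.1); P[2]=.22; bot.line_to(P,vel=.2)
Z=.156;r=.042
P,O=posef(th(1),.026,-1,.22,r); bot.goto(P,O)
P[2]=Z; bot.line_to(P,vel=.15)
P,O=posef(th(1),.018,-1,Z,r); bot.line_to(P,vel=.08); st(bot,"near")
for k,s in enumerate(range(3,25,3)):
    P,O=posef(th(1),.018,-1,Z,r); d=s*1e-3*u(th(1)+90+s*.4); P=[P[0]+d[0],P[1]+d[1],Z]
    O[2]+=min(s*.5,12); bot.line_to(P,vel=.04,rot=O); st(bot,s); print(bot.get_obs()["orientation"].round(2))
    snap(bot,"wrist",f"w9_{k}")
    F=np.linalg.norm(bot.get_obs()["force"])
    if F>30: break
print(k)
ks=sorted({0,k//2,k})
cv2.imwrite("pics/w9z.png",np.vstack([cv2.resize(cv2.imread(f"pics/w9_{i}.png")[90:230,80:430],None,fx=1.4,fy=1.4) for i in ks]))
E
python3 push.py
```

```text
near t 27.21 [0.5325 0.0193 0.1572] yaw 172.7 F [ 0.14 -0.68 -0.08] M [-0.027 -0.19  -0.018]
3 t 27.46 [0.5308 0.0199 0.1571] yaw 174.2 F [3.58 0.85 0.79] M [ 0.202 -1.059  0.012]
[179.92   0.24 174.16]
6 t 27.76 [0.5292 0.0205 0.1571] yaw 175.7 F [ 7.62  0.32 -2.17] M [ 0.152 -2.32  -0.027]
[179.87   0.44 175.7 ]
9 t 28.06 [0.5277 0.021  0.1572] yaw 177.2 F [10.59  0.3  -5.01] M [ 0.156 -3.392 -0.021]
[179.82   0.66 177.22]
12 t 28.36 [0.5263 0.0214 0.1573] yaw 178.7 F [13.35  1.08 -8.49] M [ 0.148 -4.496  0.017]
[179.77   0.89 178.74]
15 t 28.66 [0.5249 0.0217 0.1576] yaw -179.7 F [ 17.79   0.16 -12.01] M [ 0.253 -5.509  0.01 ]
[ 179.73    1.14 -179.74]
18 t 28.96 [0.5236 0.022  0.158 ] yaw -178.2 F [ 21.83   0.81 -13.51] M [ 0.436 -6.412 -0.054]
[ 179.69    1.39 -178.21]
21 t 29.26 [0.5222 0.0222 0.1584] yaw -176.7 F [ 23.31   1.34 -14.79] M [ 0.601 -7.335 -0.047]
[ 179.67    1.65 -176.69]
24 t 29.56 [0.5127 0.0199 0.1575] yaw -175.3 F [7.19 3.18 1.78] M [ 0.96  -2.326  0.046]
[ 179.88    0.59 -175.29]
7
```

View pics/w9z.png

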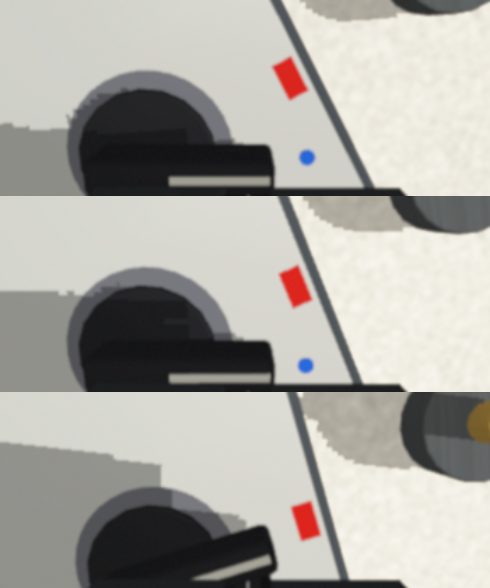

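```bash
python3 - <<'E'
from h import *
from rig import bot
P,O=posef(th(0),.032,-1,.158,.042); bot.line_to(P,vel=.1); P[2]=.22; bot.line_to(P,vel=.2)
snap(bot,"wrist","w10"); st(bot)
f=ld("w10");p=f['p'][:,:,::-1].copy()
for c in(0,1):
  for r in (.02,.052):
    q=proj(f,[*(A+r*u(th(c))),.104]); cv2.circle(p,tuple(int(round(x)) for x in q),2,(0,255,0) if c==0 else (255,0,255),-1)
cv2.imwrite("pics/w10p.png",p)
E
```

```text
t 30.46 [0.5211 0.0304 0.2194] yaw -175.4 F [ 0.21 -0.1  -0.52] M [ 0.027 -0.101  0.04 ]
```

View pics/w10p.png

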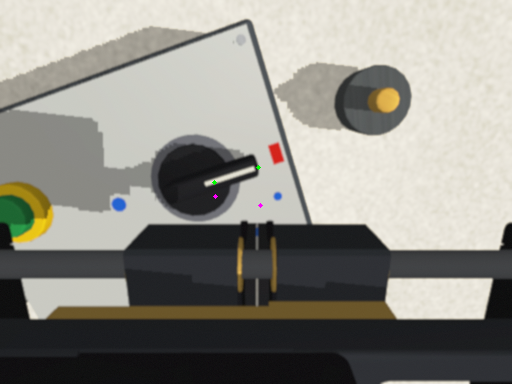

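```bash
cat > cw.py <<'E'
import sys
from h import *
from rig import bot
def click(c,Z=.157,r=.042,off=.018,yl=None):
    """push from click c to c+1, clockwise"""
    pk=0
    for s in [0,6,12,16,18,20,22,24,26,28,30]:
        P,O=pose(th(c),off,1,Z,r); d=s*1e-3*u(th(c)-90-s*.4); P=[P[0]+d[0],P[1]+d[1],Z]
        O[2]-=min(s*.5,12)
        bot.line_to(P,vel=.06,rot=O)
        o=bot.get_obs(); F=np.linalg.norm(o["force"]); lag=np.linalg.norm(o["eef_pos"][:2]-P[:2])
        print(c,s,"t",round(o["time_s"],2),"F",F.round(1),"lag mm",(lag*1e3).round(1),flush=True)
        if F>45: print("too hard"); return False
        if pk>14 and F<.6*pk: return True
        pk=max(pk,F)
    return False
E
cat > b1.py <<'E'
from cw import *
P,O=pose(th(0),.028,1,.22,.042); bot.goto(P,O); P[2]=.157; bot.line_to(P,vel=.15); st(bot,"down")
print(click(0)); 
P,O=pose(th(1),.026,1,.157,.042); bot.line_to(P,vel=.1,rot=O)
snap(bot,"wrist","w11")
f=ld("w11");p=f['p'][:,:,::-1].copy()
for c in(0,1,2):
  for r in (.02,.052):
    q=proj(f,[*(A+r*u(th(c))),.104]); cv2.circle(p,tuple(int(round(x)) for x in q),2,(0,255,0) if c==1 else (255,0,255),-1)
cv2.imwrite("pics/w11p.png",p); st(bot)
E
python3 b1.py
```

```text
down t 33.92 [0.4675 0.0079 0.1574] yaw 22.7 F [ 0.67  0.05 -0.42] M [-0.047 -0.05   0.027]
0 0 t 34.24 F 2.6 lag mm 0.2
0 6 t 34.49 F 9.6 lag mm 3.2
0 12 t 34.74 F 16.7 lag mm 6.7
0 16 t 34.99 F 22.9 lag mm 9.1
0 18 t 35.24 F 25.5 lag mm 10.2
0 20 t 35.49 F 29.4 lag mm 11.4
0 22 t 35.74 F 31.9 lag mm 12.6
0 24 t 35.99 F 34.7 lag mm 13.7
0 26 t 36.24 F 38.7 lag mm 15.1
0 28 t 36.49 F 41.2 lag mm 16.5
0 30 t 36.74 F 16.3 lag mm 8.5
True
 t 37.26 [0.4894 0.025  0.1574] yaw -7.2 F [ 0.18  0.62 -0.47] M [0.008 0.005 0.053]
```

View pics/w11p.png

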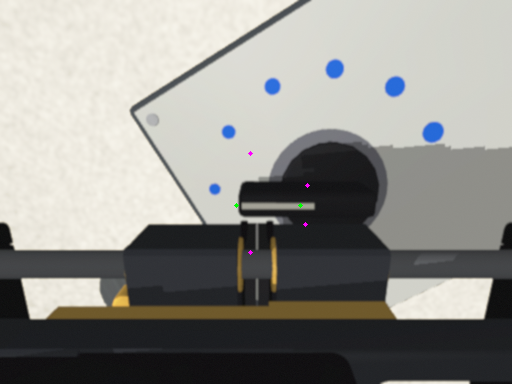

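```bash
cat > cw2.py <<'E'
from h import *
from rig import bot
def click(c,Z=.157,r=.042,off=.018):
    pk=0; zc=Z; rc=0.
    for s in [7,13,17,19,21,23,25,27,29,31]:
        P,O=pose(th(c),off,1,Z,r); d=s*1e-3*u(th(c)-90-s*.4)
        rad=u(th(c)-8); tan=u(th(c)-98)
        P=[P[0]+d[0]+rc*rad[0],P[1]+d[1]+rc*rad[1],zc]
        O[2]-=min(s*.5,13)
        bot.line_to(P,vel=.07,rot=O)
        o=bot.get_obs(); f=o["force"]; F=np.linalg.norm(f)
        Ft,Fr=-f[:2]@tan,f[:2]@rad
        print(c,s,"t",round(o["time_s"],2),"F",F.round(1),"tan",Ft.round(1),"rad",Fr.round(1),"z",f[2].round(1),"zpos",o["eef_pos"][2].round(4),"zc",round(zc,4),flush=True)
        if pk>12 and Ft<.6*pk: return True
        if F>43: print("too hard"); return False
        pk=max(pk,Ft)
        zc=float(np.clip(zc+f[2]*.12e-3,.150,.166)); rc=float(np.clip(rc+Fr*.12e-3,-.006,.006))
    return False
E
cat > b2.py <<'E'
import sys
from cw2 import *
c=int(sys.argv[1])
P,O=pose(th(c),.019,1,.157,.042); bot.line_to(P,vel=.1,rot=O)
ok=click(c); print(ok)
P,O=pose(th(c+1 if ok else c),.026,1,.157,.042); bot.line_to(P,vel=.12,rot=O)
n=f"w12_{c}"; snap(bot,"wrist",n)
f=ld(n);p=f['p'][:,:,::-1].copy()
for k in(c,c+1,c+2):
  for r in (.02,.052):
    q=proj(f,[*(A+r*u(th(k))),.104]); cv2.circle(p,tuple(int(round(x)) for x in q),2,(0,255,0) if k==c+1 else (255,0,255),-1)
cv2.imwrite(f"pics/{n}p.png",p); st(bot)
E
python3 b2.py 1
```

```text
1 7 t 37.77 F 12.4 tan 10.8 rad 2.5 z 5.7 zpos 0.1559 zc 0.157
1 13 t 38.02 F 22.7 tan 19.7 rad 8.0 z 7.9 zpos 0.1558 zc 0.1577
1 17 t 38.27 F 29.5 tan 25.8 rad 10.6 z 9.6 zpos 0.1561 zc 0.1586
1 19 t 38.52 F 29.7 tan 26.8 rad 10.2 z 7.8 zpos 0.1562 zc 0.1598
1 21 t 38.77 F 29.8 tan 27.8 rad 9.5 z 5.1 zpos 0.1563 zc 0.1607
1 23 t 39.02 F 31.1 tan 29.1 rad 9.3 z 6.0 zpos 0.1564 zc 0.1613
1 25 t 39.27 F 33.5 tan 31.7 rad 9.4 z 5.3 zpos 0.1565 zc 0.1621
1 27 t 39.52 F 3.9 tan 3.9 rad -0.2 z -0.6 zpos 0.1593 zc 0.1627
True
 t 40.02 [0.5143 0.0289 0.1572] yaw -37.2 F [0.46 0.63 0.69] M [0.012 0.068 0.056]
```

View pics/w12_1p.png

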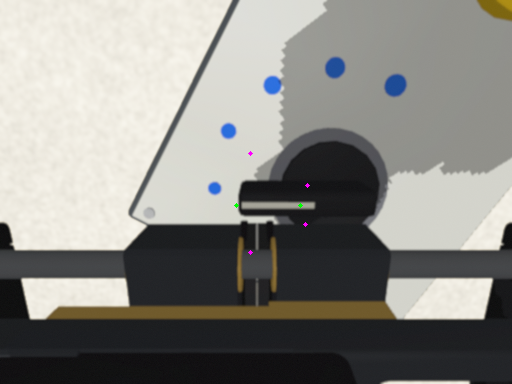

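Click 2 reached (pointer lies exactly on the predicted green points). Two more, one at a time.

```bash
python3 b2.py 2
```

```text
2 7 t 40.54 F 16.0 tan 14.3 rad 3.7 z 6.0 zpos 0.1569 zc 0.157
2 13 t 40.79 F 28.4 tan 26.8 rad 6.1 z 7.1 zpos 0.1571 zc 0.1577
2 17 t 41.04 F 34.7 tan 32.9 rad 8.7 z 7.0 zpos 0.1573 zc 0.1586
2 19 t 41.29 F 37.4 tan 35.9 rad 9.1 z 5.5 zpos 0.1574 zc 0.1594
2 21 t 41.54 F 39.3 tan 37.6 rad 10.2 z 5.4 zpos 0.1574 zc 0.1601
2 23 t 41.79 F 6.3 tan 5.5 rad 1.5 z -2.7 zpos 0.16 zc 0.1607
True
 t 42.32 [0.5381 0.0195 0.1572] yaw -67.3 F [-1.01  0.17 -1.17] M [ 0.085 -0.009 -0.032]
```

View pics/w12_2p.png

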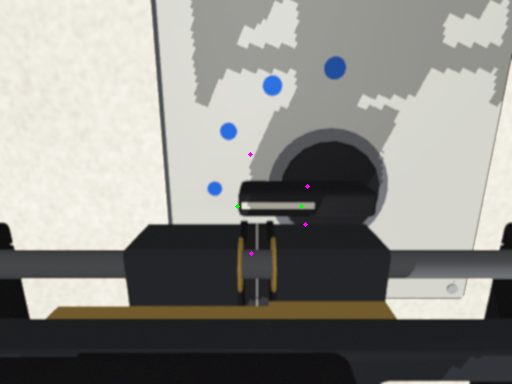

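```bash
sed -i 's/r=.042/r=.044/' cw2.py; python3 b2.py 3
```

```text
3 7 t 42.83 F 15.7 tan 14.1 rad -4.1 z 5.4 zpos 0.157 zc 0.157
3 13 t 43.08 F 24.1 tan 24.0 rad -0.9 z 1.6 zpos 0.1572 zc 0.1576
3 17 t 43.33 F 31.2 tan 31.1 rad 1.3 z 1.3 zpos 0.1573 zc 0.1578
3 19 t 43.58 F 33.2 tan 33.1 rad 1.9 z 0.5 zpos 0.1573 zc 0.158
3 21 t 43.83 F 38.0 tan 37.9 rad 2.3 z 0.3 zpos 0.1573 zc 0.1581
3 23 t 44.08 F 7.3 tan 7.2 rad 1.3 z -0.5 zpos 0.158 zc 0.1581
True
 t 44.61 [ 5.539e-01 -3.000e-04  1.570e-01] yaw -97.3 F [-0.3   0.67  1.03] M [ 0.045 -0.013  0.022]
```

View pics/w12_3p.png

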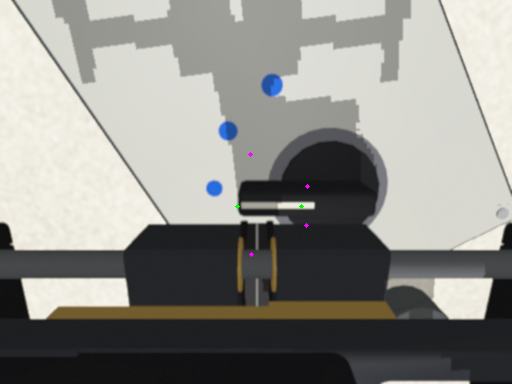

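```bash
python3 - <<'E'
from h import *
from rig import bot
bot.line_to([.5539,-.0003,.20],vel=.2)
B=[.546,-.161]
bot.goto([*B,.175],[180,0,-60]); st(bot,"above")
bot.line_to([*B,.163],vel=.08); st(bot,"top")
for z in (.158,.155,.153,.151):
    bot.line_to([*B,z],vel=.04); st(bot,z)
    if bot.get_obs()["force"][2]>12: break
bot.dwell(.3); st(bot,"hold")
bot.line_to([*B,.18],vel=.08)
bot.line_to([*B,.25],vel=.2)
bot.goto([.42,-.08,.36],[180,0,0])
snap(bot,"wrist","w13"); snap(bot,"top","t13"); st(bot)
f=ld("w13");p=f['p'][:,:,::-1].copy()
for r in (.02,.052):
    q=proj(f,[*(A+r*u(th(4))),.104]); cv2.circle(p,tuple(int(round(x)) for x in q),2,(0,255,0),-1)
cv2.imwrite("pics/w13p.png",p)
g=max(blobs(f,'green'),key=lambda x:x[1])[0]; print("btn",pd(f,*map(round,g)))
E
```

```text
above t 45.88 [ 0.5458 -0.1608  0.1744] yaw -60.0 F [ 0.2   0.06 -0.09] M [ 0.045 -0.044  0.019]
top t 46.17 [ 0.5459 -0.1602  0.1626] yaw -59.9 F [-0.08  1.19 -0.32] M [ 0.059 -0.019 -0.013]
0.158 t 46.45 [ 0.5467 -0.1607  0.1586] yaw -60.0 F [0.57 1.68 3.87] M [ 0.729 -0.238 -0.014]
0.155 t 46.7 [ 0.5467 -0.1608  0.1561] yaw -60.0 F [-0.52  2.82  6.04] M [0.955 0.049 0.003]
0.153 t 46.95 [ 0.5468 -0.1607  0.156 ] yaw -59.9 F [-3.28  3.81 15.3 ] M [ 1.456  1.035 -0.055]
hold t 47.25 [ 0.5467 -0.1608  0.156 ] yaw -59.9 F [-2.96  4.81 15.26] M [ 1.47   1.023 -0.067]
 t 49.17 [ 0.4204 -0.0802  0.3585] yaw -0.1 F [-0.1  -0.26 -0.05] M [-0.054  0.005 -0.016]
btn [ 0.54587703 -0.16178617  0.09194477]
```

View pics/w13p.png

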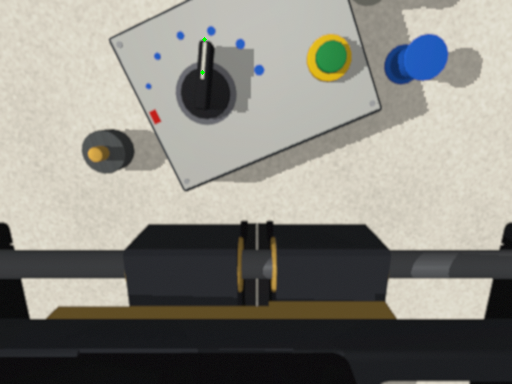

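```bash
python3 - <<'E'
from h import *
from rig import bot
a,b=ld("top0")['p'].astype(int),ld("t13")['p'].astype(int)
for n,(x,y) in dict(jar=(361,163),spool=(384,202),weight=(228,244)).items():
    print(n,np.abs(a-b)[y-12:y+13,x-12:x+13].mean().round(2))
print(blobs(ld("top0"),'blue',amin=200),blobs(ld("t13"),'blue',amin=200))
bot.finish_job()
E
```

```text
jar 6.43
spool 4.78
weight 6.57
[([384.48, 200.94], 306)] [([384.37, 200.96], 312)]
the job is handed in; nothing more can be done
```

The job is done and handed in at about 49 s of the 67 s allowed. I pushed the selector with closed fingers from the first blue mark back to the red off mark. From there I pushed it clockwise one click at a time to the fourth blue mark. Only then did I press the green button down to its stop and let it go.

**Final checks**
- **Selector:** the handle lies on the position predicted for the fourth mark. Wrist pictures also showed it at off and after each click.
- **Button:** pressing it met a hard stop 6 mm down, at 15 N. Afterwards its top measured 92 mm above the table, the same as before.
- **Loose items:** the spool shifted by about 0.1 pixel in the overhead picture, which is noise. I checked the weight and the jar only by picture difference, which was small; the picture the weight shows in looks undisturbed. The arm was clear of everything at the end.

**What disagreed or went less well**
- **Stiffer clicks than stated:** each click broke out at about 28–41 N on the finger, not the stated 2.1 N. The peak was 41 N on the off-to-first click, at the wrist sensor with only the fingertip on the handle. I did not find the cause.
- **Extra touches:** the first anticlockwise pushes, up to about 25 N, did not pass half way, and the handle sprang back to the first mark. As a test I also nudged it about 2° clockwise there, before it had reached off. It sprang back from that too, so no click was passed out of order.

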